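# Close the capsules: seat the pressure plate, turn the cam lever to the top and hold

### The arm

A 7-joint arm with a two-finger parallel gripper is mounted at the origin on the work surface. World frame = base frame: x ahead of the robot, y to its left, z up, the work surface at z = 0. Lengths are in m, angles in rad, forces in N, time in s.
With the tool pointing down it reaches from about 0.4 to 0.85 m from the base axis. Payload 10.4 kg.
Tool frame: the origin (TCP) lies at the very end of the fingers, on their centre line; the grasp point (between the pads) lies 19 mm behind it; z points along the fingers, y is the line along which they close (so a half turn about z gives the same grasp; the last joint's range is limited). The gripper opens to 85 mm and grips with 20 to 120 N. Pads are 22 mm wide; open, the fingers measure 114 mm over their backs; the gripper's body (76 mm by 85 mm) begins 54 mm behind the grasp point. The pads swing forward as they close: fully open they stand 13 mm farther back than shut.
Start: joints at [1.217, 0.332, -0.065, 1.46, 0.022, 1.35, -0.088], TCP at [0.203, -0.591, 0.231] pointing down, gripper open.
Joint ranges: [-2.6, 2.6], [-0.5, 2.12], [-1.47, 1.34], [0.16, 2.42], [-1.27, 4.41], [0.06, 2.06], [-2.6, 2.6]. Speed limits (rad/s): [2.22, 2.22, 2.79, 2.79, 3.14, 3.14, 3.14].

### API

Orientations are given as a unit quaternion [x, y, z, w].
In Python, from workcell import manip, vision, order gives the robot as it stands. The module is installed in compiled form; this text tells all that it offers.
- The arm moves only by the tool move_arm, never from a script. Its argument "motion" is a list of rows, each a list of 3 entries, a list of its own where there are three numbers: the shift along the tool's x, y, z scaled (see below), then the turn, a rotation vector about the tool's x, y, z scaled (see below), then the opening, from -1 (shut) to 1 (fully open). In form: [[[dx, dy, dz], [wx, wy, wz], hand], ...]. A call has 1 to 12 rows; each row shifts and turns the commanded pose from where the row before left it, along the tool's axes as they then stand; what a row does not reach is not made up. The controller multiplies each number of a shift by 0.75 m and each number of a turn by pi/4 rad. A row lasts 1/10 s, in which the tool goes at most 50 mm and 8.59 degrees, less where a joint would pass 70% of its speed; a pose out of reach is approached as far as the arm can. A call with a number of a shift or a turn outside -1 to 1 is refused whole. A call with a gripper value outside its range is refused whole. The fingers move at their own pace and stop on an object; "newtons" is the grip in N (left out, the last holds). Time passes only in rows, so rows that do not move let the fingers close. It gives the time, the measured TCP pose, the force, the opening and the grip force at its end, in the units of the state.
- manip.get_obs(): the state, without advancing time (a new reading comes with each control period).
- vision.camera(name): name is "scene" or "top"; returns a dict with "pixels" (400x640x3 uint8, red, green, blue), "fx", "fy", "cx", "cy" (pixels), "k1" (the pictures are not rectified: a ray, as slopes to the right and down, at radius r is drawn at 1 + k1 r^2 times it, then the intrinsics apply), "R" (3x3) and "t" (3): a world point X has camera coordinates R X + t. Camera axes: x right, y down, z forward; pixel columns grow to the right and rows downward; lengths in m; the calibration is good to about 2 mm. A picture is of the moment at which its call begins. There is no depth.
- order.hand_in(): hands the job in; it is judged then, once.
The state is a dict: "clock": time; "joint_pos": joint angles; "joint_velocities": joint speeds; "tau": joint torques, N m; "position": TCP position; "ee_rot": TCP orientation; "ft_force": force on the tool from outside, world axes, zero at the start; "torque": the same for the moment, N m; "grip_width": opening from 0.0 (shut) to 1.0 (fully open); "grasp_force": force on a finger pad.
Only numpy, scipy, OpenCV 4.12 (cv2) and the standard library are available. Lean on these libraries where they do the work, as an engineer would, in place of code of your own. Each camera call takes 0.05 s, during which the arm holds its last target. There are 200 camera calls.

### The job

Close this batch on the hand capsule filler: pick up the loose pressure plate by its black handle, lay it (do not drop it) rubber side down on the filler's bed between the corner locators, and press it down past both roller catches until it sits level on the bed all round. Then let go of the plate and swing the cam lever with the red grip up from the front to its highest lift point, where the lever stands upright. The lever springs back if released and the lift sinks again beyond the top, so finish with the gripper still holding the lever upright, the plate still seated, and the other things on the table left where they are.

Things in the scene. Friction and masses are not known exactly. Their poses are not given: they have to be found in the camera images.
- pressure_plate: loose pressure plate, bare aluminium over a black rubber face, 170 (x) x 150 (y) x 8 mm thick, 0.2 to 0.5 kg, with a black bridge handle on top at its centre. Origin: centre of the underside; z up, x along the handle. Flat on the table at the start, rubber down. Symmetric under a half turn, either way round fits the bed
- plate_handle (a point): middle of the plate's black handle bar, 36 mm above the plate's underside: the bar is 90 mm long along the plate's x, 20 mm wide (y) and 14 mm high, on two posts 72 mm apart, 21 mm of clear space under the bar down to the plate's top. Axes as the plate's
- filler: hand-operated capsule filler, white base and cheeks, bolted to the table, 240 (x) x 236 (y) mm plus the lever on its right (-y) side; its front (-x) faces the robot. Origin: centre of the underside on the table. Bed top at 115 mm; the steel corner locators rise 42 mm above the bed
- bed (a point): centre of the bed's flat top face, 115 mm above the table, full of green capsule caps; axes as the filler's (x to its back, y to its left). The seated plate has its underside centred here, its x along this x. Steel corner locators with flared lips (about 5 mm wider at the top) leave the plate 2.5 mm play each way in x and 2 mm in y
- catch_left (a point): centre of the left spring roller catch: white roller 44 mm long (x) and 12 mm thick in a black housing 56 mm long, 92 to 112 mm from the bed's centre and 23 mm high. Laid in, the plate rests on both rollers, underside 18 mm above the bed; 10 to 15 N down at its middle drives them aside and they snap over its top edge
- catch_right (a point): the same roller catch on the bed's right (-y) side; each lies in the middle of its side, 78.5 mm from the bed's centre and 13 mm above the bed
- cam_lever (a joint): angle of the cam lever: 0 = lying level, pointing to the front (filler's -x); pi/2 = upright, the cam's highest lift; stop at 2.2, leaning to the back. Friction keeps it where it stands below about 0.2; a spring brings it back from higher up. Holding it upright takes about 2 to 5 N at the grip
- lever_axis (a point): point on the lever's horizontal turning axis (along the filler's y), in line with the middle of the lever's grip: 30 mm behind the filler's centre, 171 mm to its right, 50 mm above the table. Axes as the filler's
- lever_grip (a point): middle of the lever's red cylindrical side grip, 22 mm in diameter and 50 mm long along the filler's y, standing out to the right (-y) from the end of the 11 mm thick steel lever arm; its middle is 120 mm from lever_axis; turns with the lever
- pin_lift (a joint): height in m by which the cam has lifted the pin plate inside the filler: 0 with the lever level, 0.008 with the lever upright, less again beyond
- green_carton: loose green carton, 100 x 150 x 45 mm, a bystander; origin under its centre
- black_carton: loose small black carton, 60 x 90 x 30 mm, a bystander; origin under its centre
- pill_bottle: loose white bottle with a blue cap, 56 mm in diameter, 85 mm high, a bystander; origin under its centre
- sample_jar: loose amber jar with a white cap, 60 mm in diameter, 70 mm high, a bystander; origin under its centre
- spatula: loose spatula with a blue handle, lying flat, a bystander
- loading_tray: loose clear capsule loading tray with holes, 130 x 110 x 12 mm, no handle, a bystander; origin under its centre
Mind the look-alikes: they are no part of the job. Of the things that look like the pressure_plate, take the one that is farthest to the robot's left at the start.

How it is judged:
By the outcome, as a careful person would: the job done as asked, in the order asked, and still so for the second after the job is handed in, while the arm keeps its last pose, push and grip.
It also fails if it takes over 61 s, if anything falls off the work surface, if the arm or the gripper's body presses on something with over 40 N, if the wrist force passes 120 N, or if a joint passes its speed limit or range.

## Working session

There is one attempt and no reset: what is moved stays moved. The work goes in short steps, Python scripts to look and compute and a tool call to move; the robot and the scene stay as the last step left them, time stands still between calls to the robot, and variables do not carry over. Pictures are saved under pics/ and viewed, at most 10 in all, crops included, and the job is handed in when it is done.

Besides the shell and the picture viewer there is one more tool, called after "Call:" as a command line: name --argument value ..., lists and objects as JSON in quotes. move_arm: Moves the arm, as the interface text tells. Its arguments: {"type":"object","properties":{"motion":{"type":"array"},"newtons":{"type":"number"}},"required":["motion"]}

```bash
mkdir -p pics; cat > h.py <<'E'
import numpy as np, cv2
from scipy.spatial.transform import Rotation as Rn
from workcell import manip, vision, order
def ray(c,u,v):
    x=np.array([(u-c['cx'])/c['fx'],(v-c['cy'])/c['fy']]); y=x.copy()
    for _ in range(20): y=x/(1+c['k1']*(y@y))
    R=np.array(c['R']);t=np.array(c['t'])
    return -R.T@t, R.T@np.array([y[0],y[1],1])
def onz(c,u,v,z):
    o,d=ray(c,u,v); return o+d*(z-o[2])/d[2]
def proj(c,X):
    p=np.array(c['R'])@np.array(X,float)+np.array(c['t']); s=p[:2]/p[2]; s=s*(1+c['k1']*(s@s))
    return np.array([c['fx']*s[0]+c['cx'],c['fy']*s[1]+c['cy']])
def save(n,im): cv2.imwrite('pics/'+n+'.png',im[:,:,::-1])
E
python3 - <<'E'
from h import *
import pickle
print(manip.get_obs())
for n in('scene','top'):
    c=vision.camera(n); pickle.dump(c,open(n+'0.pkl','wb')); save(n+'0',c['pixels']); print({k:v for k,v in c.items() if k!='pixels'})
E
```

```text
{'clock': 0.0, 'joint_pos': array([ 1.21740674,  0.33290161, -0.06472766,  1.46094894,  0.02160155,
        1.34988415, -0.08848984]), 'joint_velocities': array([-0.0009854 ,  0.00158384, -0.00161404, -0.00067859,  0.00289315,
        0.00186397, -0.00045543]), 'tau': array([-1.99908871e-03, -6.25442076e+01,  4.78151988e-02, -3.91605341e+01,
        1.62000605e-02,  9.82896017e-03,  5.40501719e-05]), 'position': array([ 0.20288201, -0.59075785,  0.23049379]), 'ee_rot': array([ 9.86348416e-01,  1.64670216e-01, -1.47902860e-04, -7.07855198e-04]), 'ft_force': array([-0.14817223,  0.43554819,  0.07131777]), 'torque': array([ 0.02374771,  0.00733614, -0.016268  ]), 'grasp_force': 0.0, 'grip_width': 1.0008395703332011}
{'fx': 470.90203204618786, 'fy': 470.90203204618786, 'cx': 324.6413993831858, 'cy': 200.12821179433575, 'k1': -0.05107445770474049, 'R': array([[ 0.88847755,  0.45885155, -0.00793075],
       [ 0.33048249, -0.65171497, -0.68267776],
       [-0.31841634,  0.60392289, -0.73067652]]), 't': array([-0.44286546, -0.05881978,  1.66600402])}
{'fx': 372.45818538848874, 'fy': 372.45818538848874, 'cx': 316.94528775759744, 'cy': 197.75875426157083, 'k1': -0.0685895392043523, 'R': array([[-0.00613309, -0.99985457, -0.015913  ],
       [-0.99881223,  0.00689436, -0.04823484],
       [ 0.04833753,  0.01559827, -0.99870926]]), 't': array([0.03223713, 0.51052856, 1.23583659])}
```

View pics/scene0.png

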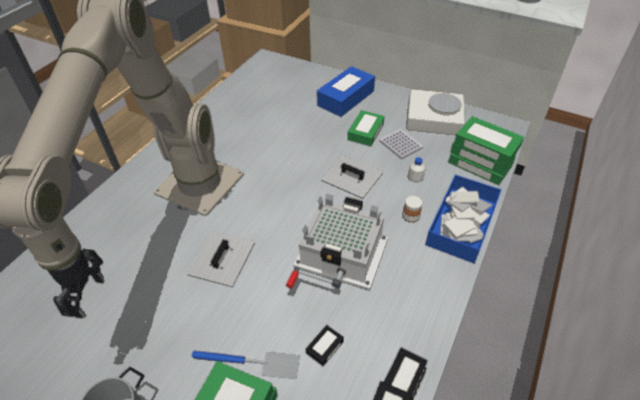

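View pics/top0.png

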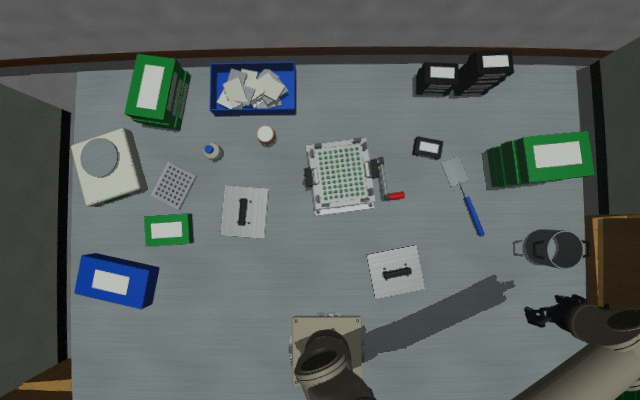

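Two look-alike plates: top view (244,211) and (396,271). Image left is robot left (+y), so the one at (244,211) fits; in the scene view it's (352,177). I'll confirm this in an enlarged crop.

```bash
python3 - <<'E'
from h import *
import pickle
c=pickle.load(open('top0.pkl','rb'));s=pickle.load(open('scene0.pkl','rb'))
for p in[(244,211),(396,271)]: print(onz(c,*p,0.036))
A=cv2.resize(c['pixels'][130:245,212:412],None,fx=4,fy=4,interpolation=cv2.INTER_CUBIC)[:, :800]
save('cropA',A)
B=cv2.resize(s['pixels'][150:290,270:430],None,fx=4,fy=4,interpolation=cv2.INTER_CUBIC); save('cropB',B)
E
```

```text
[0.46747765 0.26973923 0.036     ]
[ 0.26834881 -0.22818898  0.036     ]
```

View pics/cropA.png

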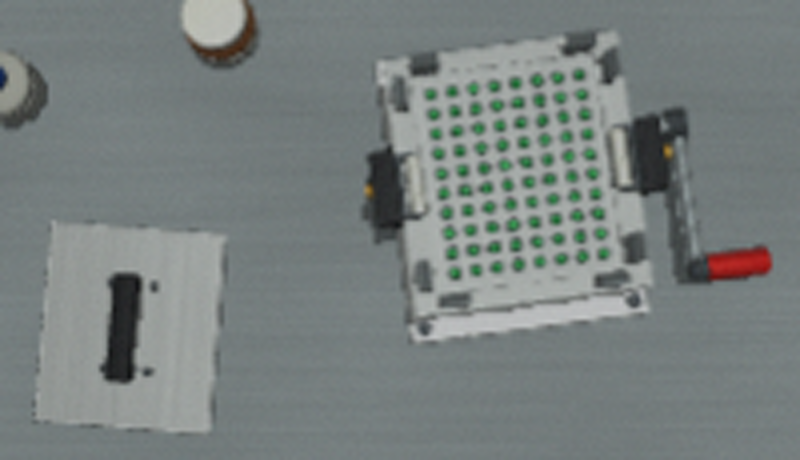

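View pics/cropB.png

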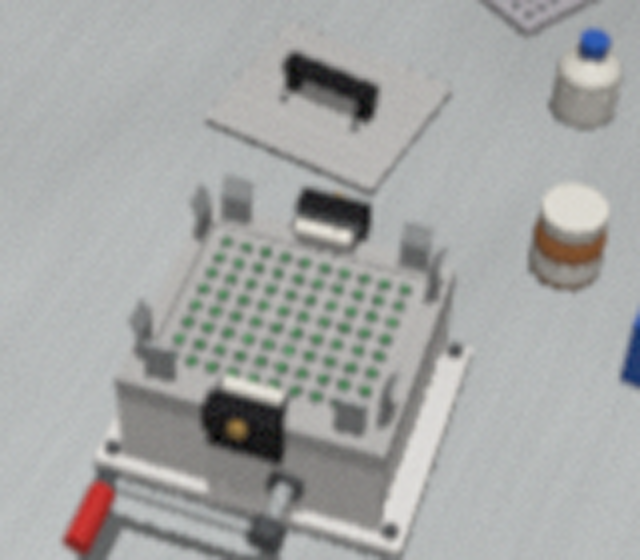

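```bash
cat > meas.py <<'E'
from h import *
import pickle
def blobs(mask,amin):
    n,l,st,ce=cv2.connectedComponentsWithStats(mask.astype('uint8')); return [(ce[i],st[i,4],l==i) for i in range(1,n) if st[i,4]>=amin]
def up(c,r,k=4):
    u0,v0,u1,v1=r; im=cv2.resize(c['pixels'][v0:v1,u0:u1],None,fx=k,fy=k,interpolation=cv2.INTER_CUBIC).astype(int)
    return im, lambda p:((p[0]+.5)/k-.5+u0,(p[1]+.5)/k-.5+v0)
def rect(P):
    P=np.float32(np.array(P)[:,:2]*1000); (cx,cy),(w,h),a=cv2.minAreaRect(P); return np.round([cx,cy,w,h,a],2)
if __name__=='__main__':
  for n,rb,rp,rr in(('top',(315,140,370,205),(235,190,255,232),(380,185,412,205)),('scene',(310,205,375,255),(335,155,370,190),(280,262,305,292))):
    c=pickle.load(open(n+'0.pkl','rb'))
    im,f=up(c,rb); m=(im[...,1]-im[...,0]>22)
    B=blobs(m,12); P=[onz(c,*f(b[0]),0.115) for b in B]; print(n,'dots',len(B),rect(P),np.mean(P,0))
    im,f=up(c,rp); m=im.max(2)<75; b=max(blobs(m,30),key=lambda b:b[1]); ys,xs=np.nonzero(b[2])
    P=[onz(c,*f(p),0.043 if n=='top' else .036) for p in zip(xs,ys)]; print('bar',rect(P),np.mean(P,0))
    im,f=up(c,rr); m=(im[...,0]-im[...,1]>60); b=max(blobs(m,30),key=lambda b:b[1]); ys,xs=np.nonzero(b[2])
    P=[onz(c,*f(p),0.05) for p in zip(xs,ys)]; print('red',rect(P),np.mean(P,0), f(b[0]))
  c=pickle.load(open('top0.pkl','rb'))
  P=np.array([onz(c,212+u/4-.375,130+v/4-.375,.008) for u,v in((52,222),(228,237),(212,432),(36,420))]); print(P,P.mean(0),rect(P))
E
python3 meas.py
```

```text
top dots 80 [582.01 -46.99 140.01 116.14   7.16] [ 0.58195209 -0.04692274  0.115     ]
bar [466.08 275.45  26.76  88.08  85.05] [0.46588071 0.27412313 0.043     ]
red [ 514.52 -230.37   19.69   51.23    6.23] [ 0.51463209 -0.23012133  0.05      ] (np.float64(396.4095726198749), np.float64(195.45543780403057))
scene dots 77 [581.7  -49.03 140.37 116.39   7.09] [ 0.58057441 -0.04677584  0.115     ]
bar [469.2  266.01  41.53  97.32  84.44] [0.46890873 0.26986966 0.036     ]
red [ 511.14 -223.79   20.55   58.96    6.2 ] [ 0.51113254 -0.22461608  0.05      ] (np.float64(292.0651351351351), np.float64(278.69418918918916))
[[0.5560914  0.3424375  0.008     ]
 [0.54212957 0.19208939 0.008     ]
 [0.37799955 0.2056959  0.008     ]
 [0.38845098 0.35532846 0.008     ]] [0.46616788 0.27388781 0.008     ] [466.48 273.62 150.98 168.14  85.6 ]
```

Seen: the left plate with its black bridge handle is crop A (122,327), i.e. top (242,211). It is solid aluminium, farthest left, and so the right one. The bed's holes centre on crop A (517,173), and the red grip is at top (396,195), lever level.

```bash
cat > plan.py <<'E'
from h import *
def goal_R(yaw): # tool down, tool x at world yaw
    x=np.array([np.cos(yaw),np.sin(yaw),0]); z=np.array([0,0,-1.]); return np.column_stack([x,np.cross(z,x),z])
def plan(wps,yaw=None,R=None,step=.045):
    o=manip.get_obs(); R0=Rn.from_quat(o['ee_rot']).as_matrix(); p=o['position']
    G=goal_R(yaw) if R is None else R
    w=Rn.from_matrix(R0.T@G).as_rotvec(); n=max(1,int(np.ceil(np.degrees(np.linalg.norm(w))/8.3)))
    print('t',round(o['clock'],2),'pos',p.round(4),'F',o['ft_force'].round(1),'grip',round(o['grip_width'],3),round(o['grasp_force'],1))
    print('turn',n,'x',(w/n/(np.pi/4)).round(4))
    for q in wps:
        d=G.T@(np.array(q)-p); n=max(1,int(np.ceil(np.linalg.norm(d)/step))); print('shift',n,'x',(d/n/.75).round(4),'->',q); p=np.array(q)
E
python3 - <<'E'
from plan import *
plan([(.42,-.35,.235),(.47,-.1,.235),(.466,.274,.2),(.466,.274,.1),(.466,.274,.018)],np.radians(-4.6))
E
```

```text
t 0.1 pos [ 0.2029 -0.5908  0.2306] F [ 0.1  0.6 -0.7] grip 0.999 0.0
turn 3 x [-5.000e-04  1.000e-04  1.745e-01]
shift 8 x [ 0.0328 -0.0429 -0.0007] -> (0.42, -0.35, 0.235)
shift 6 x [ 0.0066 -0.0563  0.    ] -> (0.47, -0.1, 0.235)
shift 9 x [-0.005  -0.0552  0.0052] -> (0.466, 0.274, 0.2)
shift 3 x [0.     0.     0.0444] -> (0.466, 0.274, 0.1)
shift 2 x [0.     0.     0.0547] -> (0.466, 0.274, 0.018)
```

Call:
move_arm --motion '[[[0,0,0],[0,0,0.1745],1],[[0,0,0],[0,0,0.1745],1],[[0,0,0],[0,0,0.1745],1],[[0.033,-0.043,-0.001],[0,0,0],1],[[0.033,-0.043,-0.001],[0,0,0],1],[[0.033,-0.043,-0.001],[0,0,0],1],[[0.033,-0.043,-0.001],[0,0,0],1],[[0.033,-0.043,-0.001],[0,0,0],1],[[0.033,-0.043,0],[0,0,0],1],[[0.033,-0.043,0],[0,0,0],1],[[0.033,-0.043,0],[0,0,0],1]]' --newtons 80

```text
clock: 1.2
position: [0.4218, -0.3484, 0.2349]
ee_rot: [0.999, -0.04, -0.0, -0.0]
ft_force: [0.5, -1.2, 0.2]
grip_width: 1.001
grasp_force: 0.0
```

Call:
move_arm --motion '[[[0.0066,-0.0563,0],[0,0,0],1],[[0.0066,-0.0563,0],[0,0,0],1],[[0.0066,-0.0563,0],[0,0,0],1],[[0.0066,-0.0563,0],[0,0,0],1],[[0.0066,-0.0563,0],[0,0,0],1],[[0.0066,-0.0563,0],[0,0,0],1]]'

```text
clock: 1.8
position: [0.4709, -0.098, 0.2349]
ee_rot: [0.999, -0.04, -0.0, 0.0]
ft_force: [0.4, 0.6, -0.3]
grip_width: 0.998
grasp_force: 0.0
```

Call:
move_arm --motion '[[[-0.005,-0.055,0.005],[0,0,0],1],[[-0.005,-0.055,0.005],[0,0,0],1],[[-0.005,-0.055,0.005],[0,0,0],1],[[-0.005,-0.055,0.005],[0,0,0],1],[[-0.005,-0.055,0.005],[0,0,0],1],[[-0.005,-0.055,0.005],[0,0,0],1],[[-0.005,-0.055,0.005],[0,0,0],1],[[-0.005,-0.055,0.005],[0,0,0],1],[[-0.005,-0.055,0.005],[0,0,0],1],[[0,0,0],[0,0,0],1],[[0,0,0],[0,0,0],1]]'

```text
clock: 2.9
position: [0.4666, 0.2737, 0.2007]
ee_rot: [0.999, -0.039, -0.001, 0.0]
ft_force: [0.4, -0.1, -0.4]
grip_width: 0.999
grasp_force: 0.0
```

```bash
python3 - <<'E'
from plan import *
plan([(.466,.274,.08),(.466,.274,.018)],np.radians(-4.6))
E
```

```text
t 2.9 pos [0.4666 0.2737 0.2007] F [ 0.4 -0.1 -0.4] grip 0.999 0.0
turn 1 x [0.0003 0.0016 0.0026]
shift 3 x [-0.0003 -0.0001  0.0537] -> (0.466, 0.274, 0.08)
shift 2 x [0.     0.     0.0413] -> (0.466, 0.274, 0.018)
```

Call:
move_arm --motion '[[[0,0,0.053],[0,0,0],1],[[0,0,0.053],[0,0,0],1],[[0,0,0.053],[0,0,0],1],[[0,0,0.04],[0,0,0],1],[[0,0,0.03],[0,0,0],1],[[0,0,0.0145],[0,0,0],1],[[0,0,0],[0,0,0],1],[[0,0,0],[0,0,0],0]]'

```text
clock: 3.7
position: [0.468, 0.2728, 0.0197]
ee_rot: [0.999, -0.041, 0.001, -0.0]
ft_force: [-0.1, -0.5, 1.2]
grip_width: 0.855
grasp_force: 0.0
```

Call:
move_arm --motion '[[[0,0,0],[0,0,0],-1],[[0,0,0],[0,0,0],-1],[[0,0,0],[0,0,0],-1],[[0,0,0],[0,0,0],-1],[[0,0,0],[0,0,0],-1],[[0,0,0],[0,0,0],-1],[[0,0,0],[0,0,0],-1],[[0,0,0],[0,0,0],-1]]'

```text
clock: 4.5
position: [0.4677, 0.2735, 0.0196]
ee_rot: [0.999, -0.04, 0.001, -0.0]
ft_force: [-0.8, -0.2, 6.0]
grip_width: 0.218
grasp_force: 79.1
```

Call:
move_arm --motion '[[[0,0,-0.02],[0,0,0],-1],[[0,0,-0.04],[0,0,0],-1],[[0,0,-0.05],[0,0,0],-1],[[0,0,-0.05],[0,0,0],-1],[[0,0,-0.05],[0,0,0],-1],[[0,0,-0.05],[0,0,0],-1],[[0,0,-0.04],[0,0,0],-1],[[0,0,0],[0,0,-0.13],-1],[[0,0,0],[0,0,-0.13],-1],[[0,0,0],[0,0,0],-1]]'

```text
clock: 5.5
position: [0.4667, 0.273, 0.2443]
ee_rot: [0.998, 0.063, 0.0, 0.0]
ft_force: [0.4, -0.6, -3.3]
grip_width: 0.217
grasp_force: 78.7
```

```bash
python3 - <<'E'
from plan import *
plan([(.581,-.047,.25)],np.radians(7.1))
E
```

```text
t 5.5 pos [0.4667 0.273  0.2443] F [ 0.4 -0.6 -3.3] grip 0.217 78.7
turn 1 x [0.0004 0.     0.0025]
shift 8 x [ 0.0123  0.0553 -0.001 ] -> (0.581, -0.047, 0.25)
```

Call:
move_arm --motion '[[[0.006,0.028,0],[0,0,0],-1],[[0.0123,0.055,-0.001],[0,0,0],-1],[[0.0123,0.055,-0.001],[0,0,0],-1],[[0.0123,0.055,-0.001],[0,0,0],-1],[[0.0123,0.055,-0.001],[0,0,0],-1],[[0.0123,0.055,-0.001],[0,0,0],-1],[[0.0123,0.055,-0.001],[0,0,0],-1],[[0.0123,0.055,-0.001],[0,0,0],-1],[[0.006,0.028,0],[0,0,0],-1],[[0,0,0],[0,0,0],-1],[[0,0,0],[0,0,0],-1],[[0,0,0],[0,0,0],-1]]'

```text
clock: 6.7
position: [0.5807, -0.0445, 0.2491]
ee_rot: [0.998, 0.062, -0.0, -0.0]
ft_force: [0.0, 0.1, -3.4]
grip_width: 0.215
grasp_force: 78.8
```

```bash
python3 - <<'E'
from plan import *
import pickle
plan([(.581,-.047,.25)],np.radians(7.1))
t=vision.camera('top');s=vision.camera('scene');pickle.dump((t,s),open('hold.pkl','wb'))
a=cv2.resize(t['pixels'][130:230,285:395],None,fx=3.6,fy=3.6,interpolation=cv2.INTER_CUBIC)
b=cv2.resize(s['pixels'][140:260,270:400],None,fx=3,fy=3,interpolation=cv2.INTER_CUBIC)
print(a.shape,b.shape); save('hold',np.hstack([a,b]))
E
```

```text
t 6.7 pos [ 0.5807 -0.0445  0.2491] F [ 0.   0.1 -3.4] grip 0.215 78.8
turn 1 x [-0.0008  0.0002  0.0007]
shift 1 x [-0.      0.0033 -0.0012] -> (0.581, -0.047, 0.25)
(360, 396, 3) (360, 390, 3)
```

View pics/hold.png

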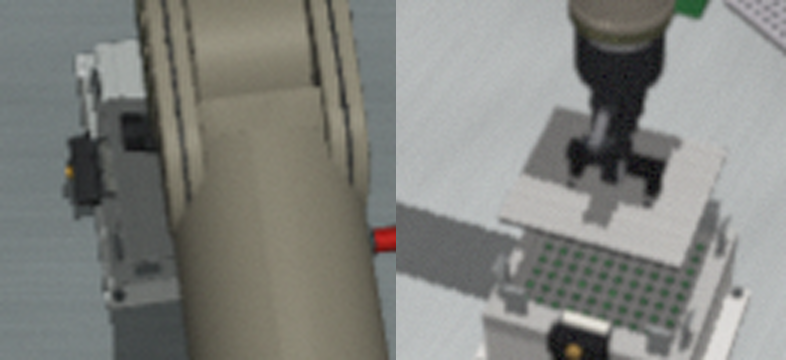

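The right pane shows the plate held level above the bed, with its corners at crop (558,107), (726,150), (686,262) and (500,218). The left pane is hidden by the arm.

```bash
python3 - <<'E'
from meas import *
t,s=pickle.load(open('hold.pkl','rb'))
# predicted plate-top corners for centre = tcp+(dx along x)
yaw=np.radians(7.1);ex=np.array([np.cos(yaw),np.sin(yaw),0]);ey=np.array([-np.sin(yaw),np.cos(yaw),0])
z=.2295
from scipy.optimize import least_squares
g=cv2.cvtColor(s['pixels'],cv2.COLOR_RGB2GRAY)
V=[(558,107),(726,150),(686,258),(500,214)]
V=np.float32([((u-396)/3+270-.33,v/3+140-.33) for u,v in V])
V=cv2.cornerSubPix(g,V.reshape(-1,1,2).copy(),(3,3),(-1,-1),(3,30,.01)).reshape(-1,2);print(V)
S=[(-1,1),(1,1),(1,-1),(-1,-1)]
def corners(q): 
    a=q[2];X=np.array([np.cos(a),np.sin(a),0]);Y=np.array([-np.sin(a),np.cos(a),0])
    return np.array([np.array([q[0],q[1],q[3]])+i*.085*X+j*.075*Y for i,j in S])
r=least_squares(lambda q:(np.array([proj(s,c) for c in corners(q)])-V).ravel(),[.58,-.045,yaw,.2375]);print(r.x,np.degrees(r.x[2]),r.fun.round(2))
r=least_squares(lambda q:(np.array([proj(s,c) for c in corners([*q,.2375])])-V).ravel(),[.58,-.045,yaw]);print(r.x,np.degrees(r.x[2]),r.fun.round(2))
# bed via scene: grid template fit
c0=pickle.load(open('scene0.pkl','rb'));im,f=up(c0,(310,205,375,255));B=blobs(im[...,1]-im[...,0]>22,12)
D=np.array([f(b[0]) for b in B]);gx=(np.arange(10)-4.5)*.1398/9;gy=(np.arange(8)-3.5)*.116/7
def res(q):
    X=np.array([np.cos(q[2]),np.sin(q[2]),0]);Y=np.array([-X[1],X[0],0])
    P=np.array([proj(c0,np.array([q[0],q[1],.115])+a*X+b*Y) for a in gx for b in gy])
    d=P[None]-D[:,None];k=(d**2).sum(2).argmin(1);return d[np.arange(len(D)),k].ravel()
r=least_squares(res,[.5815,-.0475,.124],loss='soft_l1',f_scale=.3);print(r.x,np.degrees(r.x[2]),np.abs(r.fun).mean())
E
```

```text
[[322.72375 175.1122 ]
 [379.3305  192.11792]
 [364.36148 228.39108]
 [304.33667 211.00333]]
[ 0.57127673 -0.02848328  0.11196316  0.21463947] 6.415016366118898 [ 0.99  0.75  0.26 -1.71 -0.82  0.21 -0.32  0.73]
[ 0.57992608 -0.04745628  0.11134417] 6.379551281330387 [ 0.57  0.05  1.14 -2.06 -0.32  0.79 -1.29  0.85]
[ 0.58155679 -0.04893287  0.12428209] 7.12083903557537 0.055815868779112106
```

Call:
move_arm --motion '[[[0.0027,0.0037,0],[0,0,0],-1],[[0,0,0.028],[0,0,0],-1],[[0,0,0.028],[0,0,0],-1],[[0,0,0.02],[0,0,0],-1],[[0,0,0.01],[0,0,0],-1],[[0,0,0.004],[0,0,0],-1],[[0,0,0.004],[0,0,0],-1],[[0,0,0.004],[0,0,0],-1]]'

```text
clock: 7.6
position: [0.5839, -0.0485, 0.1761]
ee_rot: [0.998, 0.062, 0.001, 0.0]
ft_force: [-0.1, -0.2, -3.3]
grip_width: 0.219
grasp_force: 78.8
```

Call:
move_arm --motion '[[[0,0,0.004],[0,0,0],-1],[[0,0,0.004],[0,0,0],-1],[[0,0,0],[0,0,0],-1]]'

```text
clock: 7.9
position: [0.5833, -0.0486, 0.1691]
ee_rot: [0.998, 0.062, -0.0, 0.0]
ft_force: [-0.8, 0.4, -2.5]
grip_width: 0.217
grasp_force: 78.8
```

Call:
move_arm --motion '[[[0,0,0.004],[0,0,0],-1],[[0,0,0.004],[0,0,0],-1],[[0,0,0],[0,0,0],-1]]'

```text
clock: 8.2
position: [0.5832, -0.0484, 0.163]
ee_rot: [0.998, 0.062, -0.0, -0.0]
ft_force: [0.3, 1.0, -3.3]
grip_width: 0.217
grasp_force: 78.8
```

```bash
python3 - <<'E'
from plan import *
import pickle
plan([(.583,-.047,.1525)],np.radians(7.1))
s=vision.camera('scene');pickle.dump(s,open('low.pkl','wb'))
save('low',cv2.resize(s['pixels'][165:265,285:400],None,fx=6,fy=6,interpolation=cv2.INTER_CUBIC))
E
```

```text
t 8.2 pos [ 0.5832 -0.0484  0.163 ] F [ 0.3  1.  -3.3] grip 0.217 78.8
turn 1 x [-0.0003  0.0006  0.0001]
shift 1 x [-0.0001 -0.0019  0.014 ] -> (0.583, -0.047, 0.1525)
```

View pics/low.png

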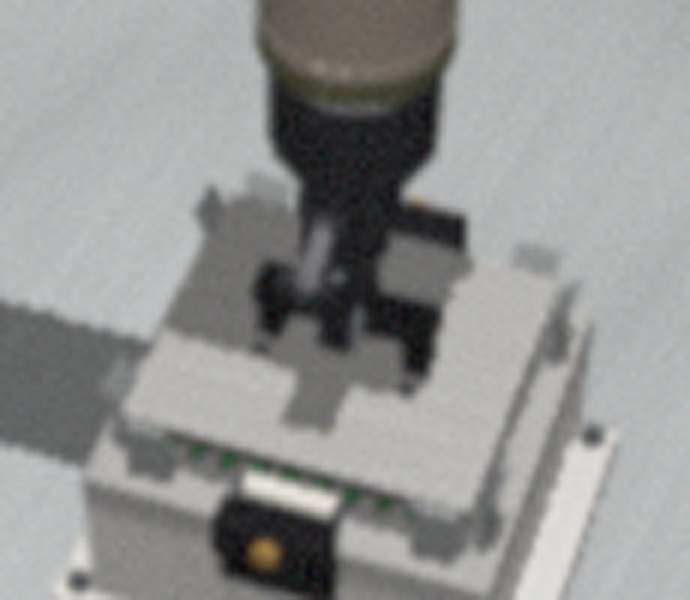

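The plate lies inside all four locators (lips visible at crop (150,450), (440,525), (555,330), (210,210)), with no lateral force. I continue down onto the rollers.

Call:
move_arm --motion '[[[0,0,0.005],[0,0,0],-1],[[0,0,0.005],[0,0,0],-1],[[0,0,0.003],[0,0,0],-1],[[0,0,0],[0,0,0],-1]]'

```text
clock: 8.65
position: [0.5833, -0.0486, 0.1533]
ee_rot: [0.998, 0.062, -0.0, -0.0]
ft_force: [0.2, 1.1, -3.0]
grip_width: 0.219
grasp_force: 78.8
```

Call:
move_arm --motion '[[[0,0,0.004],[0,0,0],-1],[[0,0,0.004],[0,0,0],-1],[[0,0,0],[0,0,0],-1]]'

```text
clock: 8.95
position: [0.5835, -0.0483, 0.1476]
ee_rot: [0.998, 0.062, 0.0, -0.0]
ft_force: [0.9, 1.9, -2.4]
grip_width: 0.218
grasp_force: 79.0
```

Call:
move_arm --motion '[[[0,0,0.004],[0,0,0],-1],[[0,0,0.004],[0,0,0],-1],[[0,0,0],[0,0,0],-1]]'

```text
clock: 9.25
position: [0.5834, -0.0484, 0.1411]
ee_rot: [0.998, 0.062, -0.0, -0.0]
ft_force: [2.0, 2.0, -4.6]
grip_width: 0.218
grasp_force: 78.7
```

Call:
move_arm --motion '[[[0,0,0.004],[0,0,0],-1],[[0,0,0.004],[0,0,0],-1],[[0,0,0],[0,0,0],-1]]'

```text
clock: 9.55
position: [0.583, -0.0488, 0.135]
ee_rot: [0.998, 0.062, -0.001, 0.0]
ft_force: [0.6, 0.9, -5.5]
grip_width: 0.221
grasp_force: 79.1
```

Call:
move_arm --motion '[[[0,0,0.003],[0,0,0],-1],[[0,0,0.003],[0,0,0],-1],[[0,0,0],[0,0,0],-1]]'

```text
clock: 9.85
position: [0.5833, -0.0488, 0.1345]
ee_rot: [0.998, 0.062, 0.0, 0.001]
ft_force: [-16.8, 1.0, 26.4]
grip_width: 0.217
grasp_force: 83.4
```

Call:
move_arm --motion '[[[0,0,-0.005],[0,0,0],-1],[[0,0,0],[0,0,0],-1],[[0,0,0],[0,0,0],1],[[0,0,0],[0,0,0],1],[[0,0,0],[0,0,0],1],[[0,0,0],[0,0,0],1],[[0,0,0],[0,0,0],1],[[0,0,0],[0,0,0],1]]'

```text
clock: 10.65
position: [0.5835, -0.0486, 0.135]
ee_rot: [0.998, 0.062, 0.0, 0.0]
ft_force: [0.0, 0.2, 0.8]
grip_width: 0.999
grasp_force: 0.0
```

Call:
move_arm --motion '[[[0,0,-0.02],[0,0,0],1],[[0,0,-0.03],[0,0,0],1],[[0,0,-0.05],[0,0,0],1],[[0,0,-0.05],[0,0,0],1],[[0,0.03,-0.03],[0,0,0],1],[[0,0.055,0],[0,0,0],1],[[0,0.055,0],[0,0,0],1],[[0,0.055,0],[0,0,0],1],[[0,0.055,0],[0,0,0],1],[[0,0,0],[0,0,0],1]]'

```text
clock: 11.65
position: [0.6054, -0.2421, 0.2701]
ee_rot: [0.998, 0.058, -0.0, 0.001]
ft_force: [-0.6, -0.0, -0.5]
grip_width: 1.002
grasp_force: 0.0
```

```bash
python3 - <<'E'
from plan import *
import pickle
plan([],np.radians(7.1))
t=vision.camera('top');s=vision.camera('scene');pickle.dump((t,s),open('seat.pkl','wb'))
a=cv2.resize(t['pixels'][130:225,295:415],None,fx=3.3,fy=3.3,interpolation=cv2.INTER_CUBIC)
b=cv2.resize(s['pixels'][180:295,275:395],None,fx=3.3,fy=3.3,interpolation=cv2.INTER_CUBIC)
h=b.shape[0]; a=np.vstack([a,np.zeros((h-a.shape[0],a.shape[1],3),'uint8')]); save('seat',np.hstack([a,b]))
E
```

```text
t 11.65 pos [ 0.6054 -0.2421  0.2701] F [-0.6 -0.  -0.5] grip 1.002 0.0
turn 1 x [ 0.0033  0.0013 -0.0112]
```

View pics/seat.png

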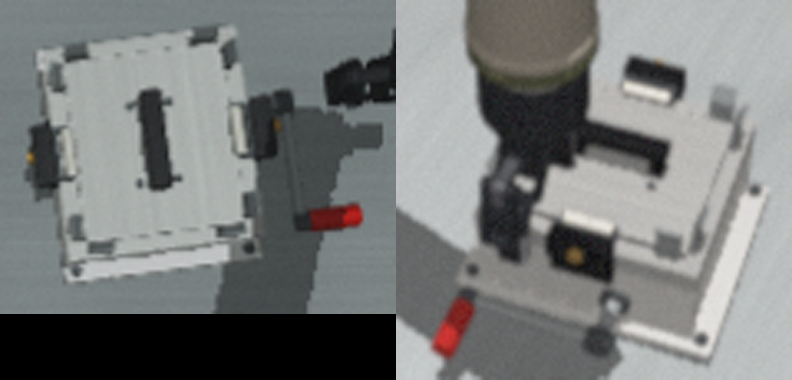

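Seated: both white rollers lie over the plate's edges (left pane (68,152), (238,128)) and all margins are even. Red grip at left pane (335,217). Next, the lever.

Call:
move_arm --motion '[[[0,0,0],[0,0,-0.182],1],[[0,0,0],[0,0,-0.182],1],[[0,0,0],[0,0,-0.182],1],[[0,0,0],[0,0,-0.182],1],[[0,0,0],[0,0,-0.182],1],[[0,0,0],[0,0,-0.182],1],[[0,0,0],[0,0,-0.182],1],[[0,0,0],[0,0,-0.182],1],[[0,0,0],[0,0,-0.182],1],[[0,0,0],[0,0,-0.182],1],[[0,0,0],[0,0,-0.182],1],[[0,0,0],[0,0,0],1]]' --newtons 40

```text
clock: 12.95
position: [0.6069, -0.2328, 0.2709]
ee_rot: [0.66, 0.752, 0.0, 0.0]
ft_force: [-0.1, -0.5, -0.7]
grip_width: 1.001
grasp_force: 0.0
```

```bash
python3 - <<'E'
from plan import *
import pickle
t,s=pickle.load(open('seat.pkl','rb'))
plan([(.5135,-.229,.2),(.5135,-.229,.031)],np.radians(97.1)); print(manip.get_obs()['joint_pos'].round(2))
from meas import up,blobs,rect
im,f=up(t,(380,185,412,205)); m=(im[...,0]-im[...,1]>60); b=max(blobs(m,30),key=lambda b:b[1]); ys,xs=np.nonzero(b[2])
print(rect([onz(t,*f(p),0.055) for p in zip(xs,ys)]))
E
```

```text
t 12.95 pos [ 0.6069 -0.2328  0.2709] F [-0.1 -0.5 -0.7] grip 1.001 0.0
turn 1 x [ 0.0012 -0.0002  0.0078]
shift 3 x [ 0.0068 -0.041   0.0315] -> (0.5135, -0.229, 0.2)
shift 4 x [0.     0.     0.0563] -> (0.5135, -0.229, 0.031)
[ 0.8   0.46 -0.73  1.3   0.3   1.49  0.23]
[ 514.43 -230.22   19.32   49.45    7.17]
```

Call:
move_arm --motion '[[[0.0065,-0.041,0.0315],[0,0,0.008],1],[[0.0065,-0.041,0.0315],[0,0,0],1],[[0.0065,-0.041,0.0315],[0,0,0],1],[[0,0,0.05],[0,0,0],1],[[0,0,0.05],[0,0,0],1],[[0,0,0.05],[0,0,0],1],[[0,0,0.035],[0,0,0],1],[[0,0,0.025],[0,0,0],1],[[0,0,0.015],[0,0,0],1],[[0,0,0],[0,0,0],1]]'

```text
clock: 13.95
position: [0.5128, -0.2304, 0.0296]
ee_rot: [0.664, 0.747, -0.0, -0.001]
ft_force: [-0.1, 0.1, 0.7]
grip_width: 1.002
grasp_force: 0.0
```

```bash
python3 - <<'E'
from plan import *
plan([(.514,-.2295,.031)],np.radians(97.1))
E
```

```text
t 13.95 pos [ 0.5128 -0.2304  0.0296] F [-0.1  0.1  0.7] grip 1.002 0.0
turn 1 x [-0.0016 -0.0013 -0.008 ]
shift 1 x [ 0.001   0.0017 -0.0019] -> (0.514, -0.2295, 0.031)
```

Call:
move_arm --motion '[[[0.001,0.0017,-0.002],[0,0,-0.008],1],[[0,0,0],[0,0,0],-1],[[0,0,0],[0,0,0],-1],[[0,0,0],[0,0,0],-1],[[0,0,0],[0,0,0],-1],[[0,0,0],[0,0,0],-1],[[0,0,0],[0,0,0],-1],[[0,0,0],[0,0,0],-1],[[0,0,0],[0,0,0],-1],[[0,0,0],[0,0,0],-1]]' --newtons 40

```text
clock: 14.95
position: [0.515, -0.2305, 0.0321]
ee_rot: [0.661, 0.75, 0.0, 0.001]
ft_force: [5.5, -0.6, -0.7]
grip_width: 0.244
grasp_force: 39.4
```

```bash
python3 - <<'E'
from plan import *
plan([],np.radians(97.1))
o=manip.get_obs();R=Rn.from_quat(o['ee_rot']).as_matrix();g=o['position']-.019*R[:,2];print(g)
yaw=np.radians(7.1);X=np.array([np.cos(yaw),np.sin(yaw),0]);A=g+.12*X;A[2]=.05;print('axis',A)
prev=g
for d in range(10,91,8):
    q=A+.12*np.array([-np.cos(np.radians(d))*X[0],-np.cos(np.radians(d))*X[1],np.sin(np.radians(d))]);print(d,q.round(4),(R.T@(q-prev)/.75).round(4));prev=q
E
```

```text
t 14.95 pos [ 0.515  -0.2305  0.0321] F [ 5.5 -0.6 -0.7] grip 0.244 39.4
turn 1 x [0.0016 0.0006 0.002 ]
[ 0.51501221 -0.23046095  0.05110119]
axis [ 0.63409205 -0.21562877  0.05      ]
10 [ 0.5168 -0.2302  0.0708] [-0.      0.0025 -0.0263]
18 [ 0.5208 -0.2297  0.0871] [-0.      0.0054 -0.0217]
26 [ 0.5271 -0.229   0.1026] [-0.      0.0084 -0.0207]
34 [ 0.5354 -0.2279  0.1171] [-0.      0.0112 -0.0193]
42 [ 0.5456 -0.2267  0.1303] [-0.      0.0138 -0.0176]
50 [ 0.5575 -0.2252  0.1419] [-0.      0.0161 -0.0155]
58 [ 0.571  -0.2235  0.1518] [-0.      0.0181 -0.0131]
66 [ 0.5857 -0.2217  0.1596] [-0.      0.0197 -0.0105]
74 [ 0.6013 -0.2197  0.1654] [-0.      0.021  -0.0076]
82 [ 0.6175 -0.2177  0.1688] [-0.      0.0218 -0.0046]
90 [ 0.6341 -0.2156  0.17  ] [-0.      0.0223 -0.0015]
```

Call:
move_arm --motion '[[[0,0.001,-0.013],[0,0,0],-1],[[0,0.0015,-0.0133],[0,0,0],-1],[[0,0.0054,-0.0217],[0,0,0],-1],[[0,0.0084,-0.0207],[0,0,0],-1],[[0,0,0],[0,0,0],-1]]'

```text
clock: 15.45
position: [0.5269, -0.229, 0.0842]
ee_rot: [0.661, 0.75, -0.0, 0.0]
ft_force: [2.9, -0.9, -3.9]
grip_width: 0.245
grasp_force: 40.2
```

Call:
move_arm --motion '[[[0,0.0112,-0.0193],[0,0,0],-1],[[0,0.0138,-0.0176],[0,0,0],-1],[[0,0.0161,-0.0155],[0,0,0],-1],[[0,0.0181,-0.0131],[0,0,0],-1],[[0,0,0],[0,0,0],-1]]'

```text
clock: 15.95
position: [0.5663, -0.2247, 0.1337]
ee_rot: [0.662, 0.749, -0.005, -0.003]
ft_force: [-30.4, 1.6, 33.1]
grip_width: 0.245
grasp_force: 41.5
```

```bash
python3 - <<'E'
from plan import *
plan([],np.radians(97.1))
o=manip.get_obs();R=Rn.from_quat(o['ee_rot']).as_matrix();g=o['position']-.019*R[:,2]
A=np.array([.6336,-.2150,.05]);yaw=np.radians(7.1);X=np.array([np.cos(yaw),np.sin(yaw),0])
d=g-A;print(g,'r',np.hypot(d@X,d[2]),'ang',np.degrees(np.arctan2(d[2],-d@X)),o['torque'])
E
```

```text
t 15.95 pos [ 0.5663 -0.2247  0.1337] F [-30.4   1.6  33.1] grip 0.245 41.5
turn 1 x [-0.0143  0.0012 -0.0005]
[ 0.56649003 -0.22466075  0.15271921] r 0.12307171230990849 ang 56.57722059318577 [1.26050456e-01 7.10064826e+00 3.38552097e-03]
```

```bash
python3 - <<'E'
from plan import *
import pickle
t=vision.camera('top');s=vision.camera('scene');pickle.dump((t,s),open('lev.pkl','wb'))
o=manip.get_obs();print(o['position'],o['ft_force'],o['joint_pos'].round(3),o['tau'].round(1))
b=cv2.resize(s['pixels'][185:300,265:395],None,fx=5,fy=5,interpolation=cv2.INTER_CUBIC); save('lev',b)
for d in (45,50,55,57,60,65):
    a=np.radians(d);yaw=np.radians(7.1);X=np.array([np.cos(yaw),np.sin(yaw),0]);Y=np.array([-X[1],X[0],0])
    A=np.array([.6332,-.2145,.05]);q=A+.12*(-np.cos(a)*X+np.array([0,0,np.sin(a)]))
    print(d,[((proj(s,q+k*Y)-[265,185]+.5)*5).round(0) for k in(-.025,0,.025)])
E
```

```text
[ 0.5657387  -0.22478005  0.13338575] [-29.84638214   2.39610959  32.34068249] [ 0.853  0.47  -0.716  1.587  0.327  1.217  0.197] [ -6.2 -45.5 -12.7 -36.2  -0.3 -10.1  -0. ]
45 [array([172., 446.]), array([190., 410.]), array([207., 374.])]
50 [array([185., 443.]), array([202., 406.]), array([220., 370.])]
55 [array([199., 441.]), array([217., 404.]), array([234., 367.])]
57 [array([205., 440.]), array([223., 403.]), array([240., 367.])]
60 [array([214., 439.]), array([232., 402.]), array([249., 366.])]
65 [array([231., 439.]), array([248., 402.]), array([265., 365.])]
```

View pics/lev.png

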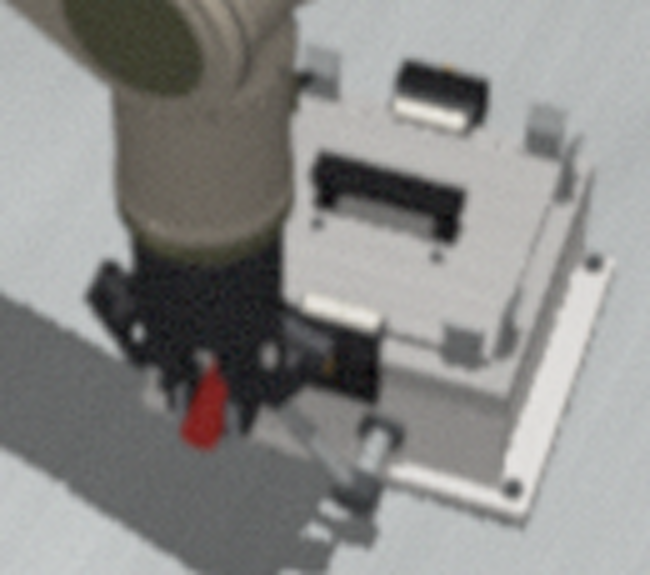

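Red end at crop (203,437) puts the lever at ~56°, still held. The force is radial, from a drift of the grip in the pads. I ease the grip and shift slightly outward.

Call:
move_arm --motion '[[[0,-0.0025,-0.004],[0,0,0],-1],[[0,0,0],[0,0,0],-1]]' --newtons 20

```text
clock: 16.25
position: [0.5657, -0.2245, 0.1343]
ee_rot: [0.662, 0.75, -0.002, -0.002]
ft_force: [-9.9, -1.5, 5.9]
grip_width: 0.237
grasp_force: 38.2
```

```bash
cat > lv.py <<'E'
from plan import *
o=manip.get_obs();R=Rn.from_quat(o['ee_rot']).as_matrix();g=o['position']-.019*R[:,2]
A=np.array([.6336,-.2150,.05]);yaw=np.radians(7.1);X=np.array([np.cos(yaw),np.sin(yaw),0])
d=g-A;a=np.arctan2(d[2],-d@X);u=-np.cos(a)*X+[0,0,np.sin(a)];f=o['ft_force'];tt=np.sin(a)*X+[0,0,np.cos(a)]
print(g.round(4),'r',np.hypot(d@X,d[2]),'ang',np.degrees(a),'Frad',f@u,'Ftan',f@tt,'F',f.round(1),'tau',o['torque'].round(2),'grip',o['grasp_force'],'yfil',d@[-X[1],X[0],0],'tilt',Rn.from_matrix(R.T@goal_R(np.radians(97.1))).as_rotvec(degrees=True).round(2))
E
python3 lv.py
```

```text
[ 0.5658 -0.2245  0.1533] r 0.12388102379665206 ang 56.480877522387566 Frad 10.419962587974208 Ftan -5.0847434482679486 F [-9.9 -1.5  5.9] tau [-0.29  2.29  0.04] grip 38.182103633880615 yfil -0.0010371745095417093 tilt [-0.35 -0.01  0.01]
```

Call:
move_arm --motion '[[[0,0.01,-0.0065],[0,0,0],-1],[[0,0.01,-0.006],[0,0,0],-1],[[0,0.0105,-0.005],[0,0,0],-1],[[0,0,0],[0,0,0],-1]]'

```text
clock: 16.65
position: [0.5896, -0.2216, 0.1489]
ee_rot: [0.662, 0.75, -0.002, -0.001]
ft_force: [-12.6, -1.5, 16.7]
grip_width: 0.24
grasp_force: 37.6
```

```bash
python3 lv.py
```

```text
[ 0.5897 -0.2216  0.1679] r 0.12599401765605228 ang 69.39108353023458 Frad 20.089430180601 Ftan -5.981408646590097 F [-12.6  -1.5  16.7] tau [-0.25  2.97  0.  ] grip 37.604713439941406 yfil -0.0011201103137914274 tilt [-0.28  0.05  0.02]
```

Call:
move_arm --motion '[[[0,0,0],[0,0,0],-0.38],[[0,0,0],[0,0,0],-0.38],[[0,0,0.004],[0,0,0],-0.38],[[0,0,0],[0,0,0],-0.38]]'

```text
clock: 17.05
position: [0.5905, -0.221, 0.1447]
ee_rot: [0.662, 0.75, -0.001, -0.001]
ft_force: [-4.4, -0.3, 0.8]
grip_width: 0.308
grasp_force: 2.2
```

```bash
python3 lv.py
```

```text
[ 0.5905 -0.221   0.1637] r 0.12172212750096596 ang 69.0540695072086 Frad 2.322328429555972 Ftan -3.79852562020549 F [-4.4 -0.3  0.8] tau [-0.25  0.87  0.  ] grip 2.236068919301033 yfil -0.0006033949139217561 tilt [-0.12 -0.02  0.06]
```

Call:
move_arm --motion '[[[0,0.0145,-0.0037],[0,0,0],-0.38],[[0,0.0145,-0.0025],[0,0,0],-0.38],[[0,0.0145,-0.0014],[0,0,0],-0.38],[[0,0.0145,-0.0005],[0,0,0],-0.38],[[0,0,0],[0,0,0],-0.38]]'

```text
clock: 17.55
position: [0.6351, -0.2148, 0.1512]
ee_rot: [0.661, 0.75, 0.0, -0.0]
ft_force: [-2.3, -1.5, 1.1]
grip_width: 0.306
grasp_force: 1.3
```

```bash
python3 lv.py
```

```text
[ 0.6351 -0.2148  0.1702] r 0.12023718394772234 ang 90.74110603163307 Frad 1.0868902534695568 Ftan -2.441844167399124 F [-2.3 -1.5  1.1] tau [-0.26  0.52 -0.04] grip 1.2670569866895676 yfil -1.556489407338949e-05 tilt [-0.   -0.03  0.12]
```

Call:
move_arm --motion '[[[0,-0.002,0],[0,0,0],-1],[[0,0,0],[0,0,0],-1],[[0,0,0],[0,0,0],-1],[[0,0,0],[0,0,0],-1],[[0,0,0],[0,0,0],-1],[[0,0,0],[0,0,0],-1]]' --newtons 40

```text
clock: 18.15
position: [0.6328, -0.2152, 0.1514]
ee_rot: [0.661, 0.75, -0.0, -0.0]
ft_force: [-2.6, 2.5, -1.2]
grip_width: 0.24
grasp_force: 39.1
```

```bash
python3 lv.py; python3 - <<'E'
from plan import *
s=vision.camera('scene')
print([((proj(s,np.array([.6333,-.2146,.17])+k*np.array([-.1236,.992,0]))-[265,170]+.5)*4.5).round() for k in(-.025,.025)])
save('fin',cv2.resize(s['pixels'][170:300,265:435],None,fx=4.5,fy=4.5,interpolation=cv2.INTER_CUBIC))
E
```

```text
[ 0.6328 -0.2152  0.1704] r 0.12039494169581545 ang 89.60940785494115 Frad -1.1887589449574916 Ftan -2.273943669398506 F [-2.6  2.5 -1.2] tau [0.44 0.31 0.  ] grip 39.0952867269516 yfil -5.84311918019106e-05 tilt [-0.04 -0.03  0.1 ]
[array([291., 477.]), array([320., 409.])]
```

View pics/fin.png

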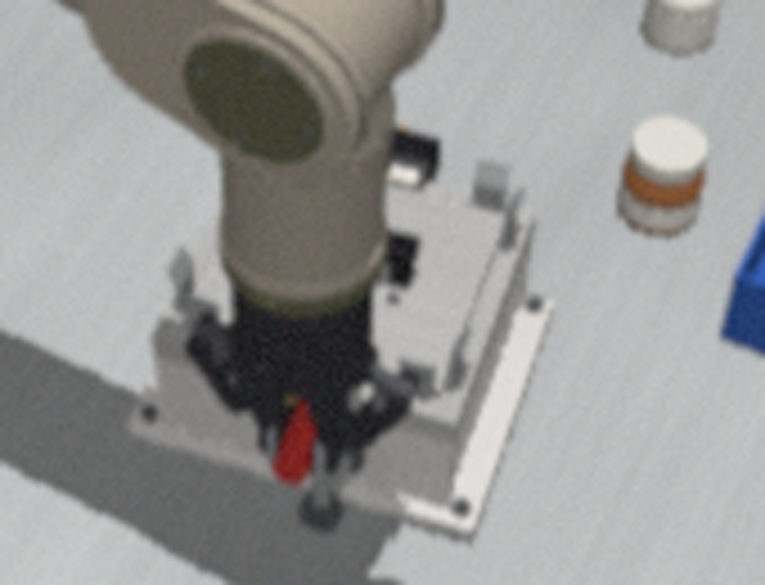

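The red grip's end at (293,470) matches the predicted position for an upright lever, and the gripper holds it. The plate is still level under its catch, with force low and steady.

```bash
python3 -c "
from workcell import order
print(order.hand_in())"
```

```text
the job is handed in; nothing more can be done
None
```

The job is handed in at about 18 s of robot time. The plate is seated level under both roller catches, and the gripper is holding the lever upright, about 90° by my measurement. I kept the arm clear of the other items but did not check their positions again at the end. The hand-in returned no verdict.

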